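# Clamp the pointed finial in the collet fixture

## Task

Three turned steel finials stand in the wooden block; take the one with the pointed (cone) top and set its shank down into the collet of the bench fixture, upright, until its collar rests on the collet's face. Then swing the fixture's lever clockwise (seen from above), all the way until the jaws grip the shank, and let go.

Things in the scene. Friction and masses are not known exactly. Their poses are not given: they have to be found in the camera images.
- spear_grip (a point): Steel finial with cone top, 0.2-0.4 kg, one of three 85 mm apart in a wooden block 50 mm high, row roughly along y. Point: on its axis in its round neck (24 mm dia., 22 mm below to 12 mm above; grip here). z up its axis. Cone tip 34 mm above. Collar 38 mm dia., 6 mm thick, underside 28 mm below, resting on the block; shank 14 mm dia., tapered tip 68 mm below. Others: ball and flat disc tops.
- collet_mouth (a point): Collet fixture: base plate 130 x 110 mm, round steel nose 54 mm in diameter, its flat top face 85 mm above the table. Point: centre of that face; z up. Bore 27 mm wide (25 between jaws at worst to start), 50 mm deep; three jaws slide in from its wall as the nut turns, centring and gripping the shank. With the finial home its collar rests on this face and its grip point is 28 mm above this point.
- lever_grip (a point): Black upright round post, 20 mm diameter, at the end of the nut's lever bar, 115 mm from the collet's vertical axis, round which it goes as the nut turns. Point: on the post's axis, 86 mm above the table; post top 20 mm above it, lever bar's top 29 mm below it. The lever lies on the fixture's +y side, away from the block. Can be pinched or pushed.
- nut (a joint): Turn of the lever nut, rad: 0 fully open, grows clockwise seen from above, end stop at 1.30. Starts at 0 to 0.2. The jaws meet the shank at about 1.15 and grip it from 1.2 on. Stiff (about 3 to 5 N at the post); stays where it is left.
Not all that is in view belongs to the job. Leave any green or orange look-alike of the part that bears collet_mouth alone.

How it is judged:
By the outcome, as a careful person would: the job done as asked, in the order asked, and still so for the second after the job is handed in, with the robot touching nothing.
It also fails if it takes over 54 s, if anything falls off the work surface, if the arm or the gripper's body presses on something with over 40 N, if the wrist force passes 120 N, or if a joint passes its speed limit or range.

## Robot

A 7-joint arm with a two-finger parallel gripper is mounted at the origin on the work surface. World frame = base frame: x ahead of the robot, y to its left, z up, the work surface at z = 0. Lengths are in mm, angles in rad, forces in N, time in s.
With the tool pointing down it reaches from about 375 to 925 mm from the base axis. Payload 3.1 kg.
Tool frame: the origin (TCP) lies between the finger pads; the fingertips stand 11 mm ahead of it and the grasp point (between the pads) lies 8 mm behind it; z points along the fingers, y is the direction in which the jaws open and shut (so a half turn about z gives the same grasp; the last joint's range is limited). The gripper opens to 85 mm and grips with 20 to 120 N. Pads are 22 mm wide; open, the fingers measure 114 mm over their backs; the gripper's body (76 mm by 85 mm) begins 54 mm behind the grasp point. The pads swing forward as they close: fully open they stand 13 mm farther back than shut.
Start: joints at [-1.38, 0.383, 0.044, 1.598, -0.018, 1.161, -0.05], TCP at [185.099, 623.09, 242.269] pointing down, gripper open.
Joint ranges: [-2.61, 2.61], [-0.41, 2.15], [-1.48, 1.57], [0, 2.5], [-1.57, 4.71], [0.05, 1.97], [-2.85, 2.85]. Speed limits (rad/s): [2.79, 2.79, 3.14, 3.14, 3.14, 3.14, 3.14].

## Interface

Orientations are given as a unit quaternion [w, x, y, z].
In Python, from bench import monitor, vision, workorder gives the robot as it stands.
- The arm moves only by the tool play_rows, never from a script. Its argument "plan" is a list that holds one entry, the list of rows, each a list of 7 numbers: the opening, from 0 (shut) to 1 (fully open), then the shift along the tool's x, y, z in cm, then the turn, a rotation vector about the tool's x, y, z in rad. A call has 1 to 12 rows; each row is the pose to reach, as a shift and turn from the pose measured when the call began, along the tool's axes at that moment; what a row does not reach only later rows make up. A row lasts 1/12 s, in which the tool goes at most 41.7 mm and 7.16 degrees, less where a joint would pass 70% of its speed; a pose out of reach is approached as far as the arm can. A call with a gripper value outside its range is refused whole. The fingers move at their own pace and stop on an object; "grip_force" is the grip in N (left out, the last holds). Time passes only in rows, so rows that repeat a pose let the fingers close. It gives the time, the measured TCP pose, the force and the opening at its end, in the units of the state.
- monitor.observe(): the state, without advancing time (a new reading comes with each control period).
- vision.read_camera(name): name is "scene" or "top" or "wrist"; returns the picture (384x512x3 uint8, red, green, blue); there is no depth.
- vision.camera_params(name): a dict with "fx", "fy", "cx", "cy" (pixels), "dist_coeffs" ([k1, k2, p1, p2, k3] as OpenCV has them; the pictures are not rectified), "origin" and "attitude" of the camera in the world; the wrist camera has in their place "tool_from_camera" (4x4, takes a point from camera to tool coordinates, whose origin is the TCP and whose axes are the flange's). Camera axes: x right, y down, z forward; pixel columns grow to the right and rows downward; lengths in mm; the calibration is good to about 2 mm. A picture is of the moment at which its call begins: read the wrist's pose just before it. camera_params takes no time and is no camera call.
- workorder.close_job(): hands the job in, once; it reports no verdict.
The state is a dict: "t": time; "qpos": joint angles; "qd": joint speeds; "joint_efforts": joint torques, N m; "tcp_pos": TCP position; "orientation": TCP orientation; "contact_force": force on the tool from outside, world axes, zero at the start; "wrist_torque": the same for the moment, N m; "width": finger opening in mm.
Only numpy, scipy, OpenCV 4.12 (cv2) and the standard library are available. Lean on these libraries where they do the work, as an engineer would, in place of code of your own. Each camera call takes 0.05 s, during which the arm holds its last target. There are 200 camera calls.

## Working session

There is one attempt and no reset: what is moved stays moved. The work goes in short steps, Python scripts to look and compute and a tool call to move; the robot and the scene stay as the last step left them, time stands still between calls to the robot, and variables do not carry over. Pictures are saved under pics/ and viewed, about 8 in all and at most 12, crops included, and the job is handed in when it is done.

Besides the shell and the picture viewer there is one more tool, called after "Call:" as a command line: name --argument value ..., lists and objects as JSON in quotes. play_rows: Moves the arm, as the interface text tells. Its arguments: {"type":"object","properties":{"plan":{"type":"array"},"grip_force":{"type":"number"}},"required":["plan"]}

```bash
ls; mkdir -p pics; python3 - <<'E'
from bench import monitor, vision
import cv2,numpy as np
s=monitor.observe();print(s)
for n in("scene","top"):
    im=vision.read_camera(n);cv2.imwrite(f"pics/{n}0.png",im[:,:,::-1])
    print(n,vision.camera_params(n))
im=vision.read_camera("wrist");cv2.imwrite("pics/wrist0.png",im[:,:,::-1]);print(vision.camera_params("wrist"))
E
```

```text
pics
{'t': 0.0, 'qpos': array([-1.37982693,  0.38386372,  0.04381091,  1.59957314, -0.01792891,
        1.16114937, -0.04989566]), 'qd': array([ 3.49106852e-04, -2.07448169e-03,  5.89687072e-04,  8.82013590e-04,
       -4.63337349e-05,  1.92529538e-04, -2.18981771e-04]), 'joint_efforts': array([-1.18308926e-04, -4.33468866e+01,  1.02430478e+00, -2.49506146e+01,
        1.04720914e-02,  1.14969860e-02, -3.71668690e-06]), 'tcp_pos': array([184.82793003, 622.22989658, 240.86854688]), 'orientation': array([-1.34511104e-04,  1.43836951e-01,  9.89600545e-01, -1.29382448e-03]), 'contact_force': array([-0.51528725,  0.53823406,  0.32374684]), 'wrist_torque': array([ 0.02499007,  0.00643774, -0.03242595]), 'width': 85.09695191053378}
scene {'fx': 440.2457908475225, 'fy': 440.2457908475225, 'cx': 252.37541167559465, 'cy': 189.26402526962238, 'dist_coeffs': array([-0.16873744,  0.        ,  0.        ,  0.        ,  0.        ]), 'origin': array([1017.71760582,  129.80996389,  784.41376684]), 'attitude': array([-0.21850977,  0.57487569,  0.74012917, -0.2719931 ])}
top {'fx': 399.53762036295643,
[... 151 characters left out ...]
  0.        ]), 'origin': array([ 368.65814834,  -27.40637499, 1005.24954969]), 'attitude': array([-0.02572885,  0.71651688, -0.69684828,  0.01854904])}
{'fx': 307.7782949383193, 'fy': 307.7782949383193, 'cx': 256.0360583613313, 'cy': 187.39774124856606, 'dist_coeffs': array([0.01401812, 0.        , 0.        , 0.        , 0.        ]), 'tool_from_camera': array([[-1.24482168e-03, -9.45786773e-01, -3.24785823e-01,
         8.38354534e+01],
       [ 9.99999023e-01, -1.38405545e-03,  1.97671428e-04,
         6.95731864e-03],
       [-6.36476611e-04, -3.24785260e-01,  9.45787571e-01,
        -1.31538428e+02],
       [ 0.00000000e+00,  0.00000000e+00,  0.00000000e+00,
         1.00000000e+00]])}
```

View pics/top0.png

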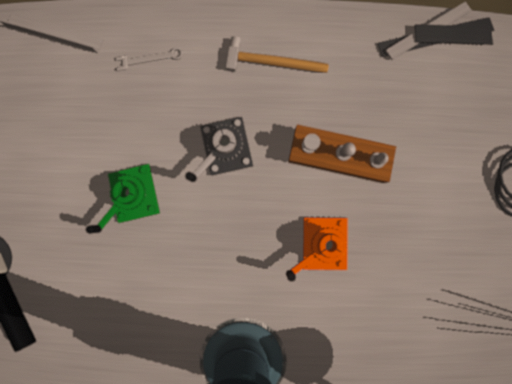

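View pics/scene0.png

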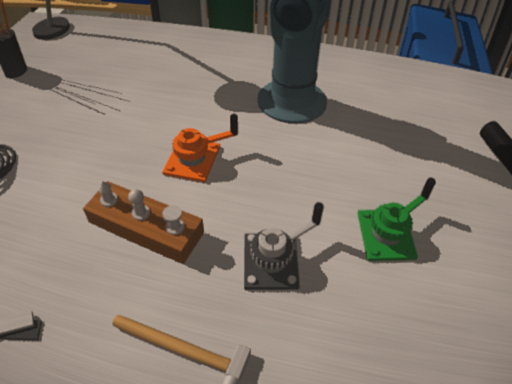

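The top view shows the real (black and steel) fixture with its nose at (224,140) and its post at (191,176). The cone finial is at about (379,159), at the far right of the block. In the scene view, the cone is at (108,192), the nose at (272,241) and the post at (318,213).

```bash
cat > h.py <<'E'
import numpy as np, cv2
from scipy.spatial.transform import Rotation as R
from bench import monitor, vision
def Rq(q): return R.from_quat([q[1],q[2],q[3],q[0]])
def cam(n,s=None):
    p=vision.camera_params(n)
    K=np.array([[p['fx'],0,p['cx']],[0,p['fy'],p['cy']],[0,0,1]])
    if n=='wrist':
        T=p['tool_from_camera'];Rt=Rq(s['orientation']).as_matrix()
        return K,p['dist_coeffs'],Rt@T[:3,:3],Rt@T[:3,3]+s['tcp_pos']
    return K,p['dist_coeffs'],Rq(p['attitude']).as_matrix(),p['origin']
def ray(n,uv,s=None):
    K,d,M,o=cam(n,s)
    x=cv2.undistortPoints(np.array([[uv]],float),K,d)[0,0]
    v=M@np.array([x[0],x[1],1]);return o,v/np.linalg.norm(v)
def plane(n,uv,z,s=None):
    o,v=ray(n,uv,s);return o+v*(z-o[2])/v[2]
def proj(n,P,s=None):
    K,d,M,o=cam(n,s)
    return cv2.projectPoints((M.T@(np.atleast_2d(P)-o).T).T.copy(),np.zeros(3),np.zeros(3),K,d)[0][:,0]
def tri(rs):
    A=sum(np.eye(3)-np.outer(v,v) for o,v in rs);b=sum((np.eye(3)-np.outer(v,v))@o for o,v in rs)
    return np.linalg.solve(A,b)
E
python3 - <<'E'
from h import *
t=cv2.imread('pics/top0.png');s=cv2.imread('pics/scene0.png')
def c(im,u,v,w,h,k): return cv2.resize(im[v:v+h,u:u+w],None,fx=k,fy=k,interpolation=cv2.INTER_CUBIC)
a=np.hstack([c(t,180,105,80,80,5)[:300],c(t,335,125,80,60,5)])
b=np.hstack([c(s,240,195,100,75,4),c(s,85,165,100,75,4)])
cv2.imwrite('pics/c1.png',np.vstack([a,b]))
print('cone tip z104', plane('top',(379,159),100),tri([ray('top',(379,159)),ray('scene',(108,190))]))
print('nose z85', plane('top',(224,140),85),plane('scene',(272,241),85))
print('post z106',plane('top',(191,176),106),plane('scene',(318,207),106))
E
```

```text
cone tip z104 [ 502.14034503 -304.17826166  100.        ] [ 505.13488295 -310.36762243   79.46355739]
nose z85 [538.49202586  55.15510159  85.        ] [546.91800658  58.00953178  85.        ]
post z106 [450.22473373 125.55826454 106.        ] [459.44473224 131.10892428 106.        ]
```

View pics/c1.png

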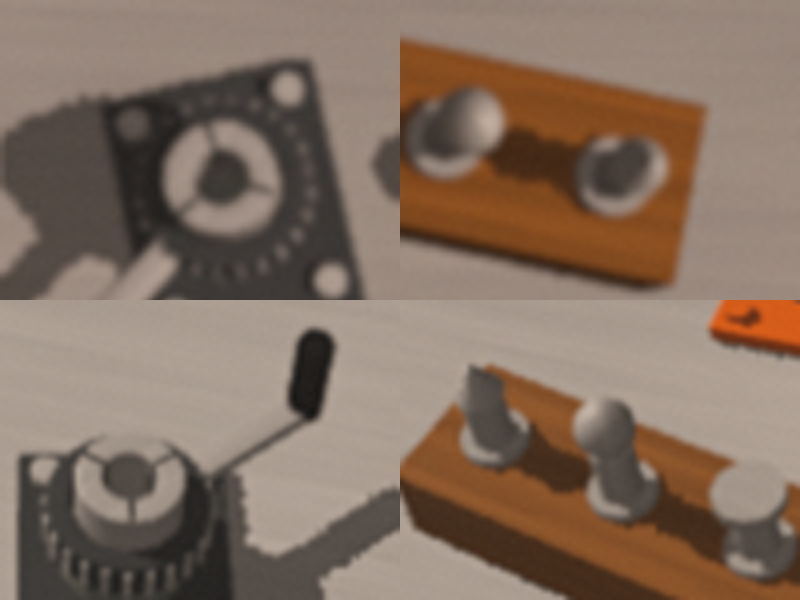

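```bash
cat >> h.py <<'E'
def goal(p,yaw,s=None):
    "tool shift (cm) and turn for TCP at p, tool down, tool y at heading yaw (deg, world)"
    s=s or monitor.observe();M=Rq(s['orientation'])
    y=np.array([np.cos(np.radians(yaw)),np.sin(np.radians(yaw)),0]);z=np.array([0,0,-1.])
    T=R.from_matrix(np.column_stack([np.cross(y,z),y,z]))
    print('goal',np.round(p,1),'shift',np.round(M.inv().apply(np.array(p)-s['tcp_pos'])/10,2),'turn',np.round((M.inv()*T).as_rotvec(),3))
E
python3 - <<'E'
from h import *
cT=plane('top',(378.6,160.6),56);cS=plane('scene',(108.5,200),56)
nT=plane('top',(224.3,140.5),85);nS=plane('scene',(272.7,239.2),85)
dT=plane('top',(311,144),100);print('cone',cT,cS,'nose',nT,nS,tri([ray('top',(224.3,140.5)),ray('scene',(272.7,239.2))]))
d=plane('scene',(85+(760-400)/4,165+(545-300)/4),56)-cS;print('row',d,np.degrees(np.arctan2(d[1],d[0])))
print('rowtop wood',np.degrees(np.arctan2(*(plane('top',(292,125),50)-plane('top',(396,146),50))[[1,0]])))
p=plane('scene',(240+315/4,195+33/4),106);print('post',p, plane('top',(191.5,176),106))
goal([542,55,250],40);goal([500,-303,230],-13)
E
```

```text
cone [ 504.69879607 -316.65292668   56.        ] [ 514.01836424 -310.845992     56.        ] nose [537.32749369  54.41259768  85.        ] [542.51964058  58.4102587   85.        ] [538.27703049  56.37320438  78.24873084]
row [ 28.2089884  166.02739921   0.        ] 80.35721038519067
rowtop wood 80.42601335202068
post [449.56735715 131.1375687  106.        ] [450.25447129 124.41500522 106.        ]
goal [542  55 250] shift [-50.39 -44.23  -0.79] turn [-0.002  0.001  0.584]
goal [ 500 -303  230] shift [-56.55 -79.73   1.29] turn [-0.002  0.002  1.509]
```

Call:
play_rows --plan '[[[1,-50.4,-44.2,-0.8,0,0,1.44],[1,-50.4,-44.2,-0.8,0,0,1.44],[1,-50.4,-44.2,-0.8,0,0,1.44],[1,-50.4,-44.2,-0.8,0,0,1.44],[1,-50.4,-44.2,-0.8,0,0,1.44],[1,-50.4,-44.2,-0.8,0,0,1.44],[1,-50.4,-44.2,-0.8,0,0,1.44],[1,-50.4,-44.2,-0.8,0,0,1.44],[1,-50.4,-44.2,-0.8,0,0,1.44],[1,-50.4,-44.2,-0.8,0,0,1.44],[1,-50.4,-44.2,-0.8,0,0,1.44],[1,-50.4,-44.2,-0.8,0,0,1.44]]]'

```text
t: 1.15
tcp_pos: [451.7, 197.8, 248.2]
orientation: [0.0, 0.762, 0.647, -0.001]
contact_force: [0.4, -0.0, -0.0]
width: 85.6
```

```bash
python3 - <<'E'
from h import *
goal([542,55,250],-9.6)
E
```

```text
goal [542  55 250] shift [-12.63  11.23  -0.17] turn [-0.     0.002  0.004]
```

Call:
play_rows --plan '[[[1,-12.6,11.2,-0.2,0,0,0],[1,-12.6,11.2,-0.2,0,0,0],[1,-12.6,11.2,-0.2,0,0,0],[1,-12.6,11.2,-0.2,0,0,0],[1,-12.6,11.2,-0.2,0,0,0],[1,-12.6,11.2,-0.2,0,0,0],[1,-12.6,11.2,-0.2,0,0,0]]]'

```text
t: 1.73
tcp_pos: [541.3, 55.4, 249.8]
orientation: [-0.0, 0.763, 0.647, -0.001]
contact_force: [0.3, 0.3, -0.4]
width: 85.4
```

```bash
python3 - <<'E'
from h import *
import pickle
s=monitor.observe();im=vision.read_camera('wrist');pickle.dump(s,open('s1.pkl','wb'))
cv2.imwrite('pics/w1.png',im[:,:,::-1]);print(s['tcp_pos'],s['qd'].round(3));goal([508,-313,240],-9.6)
E
```

```text
[541.28437432  55.43300754 249.84641439] [-0.03  -0.009 -0.04   0.01  -0.003  0.001  0.002]
goal [ 508 -313  240] shift [-37.03   2.69   1.01] turn [-0.002  0.001  0.006]
```

View pics/w1.png

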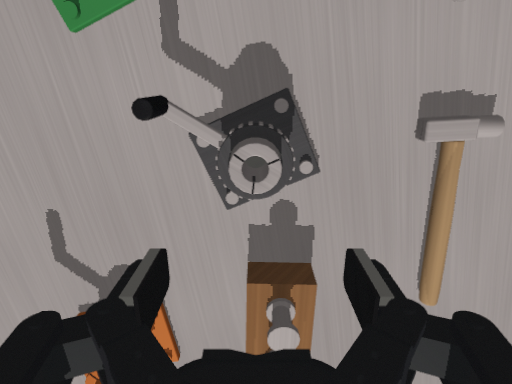

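The wrist view shows the nose face centred at about (255,168), the post top at about (140,109), and the block below it. The disc finial comes first in the block.

```bash
python3 - <<'E'
from h import *
import pickle
s=pickle.load(open('s1.pkl','rb'));im=cv2.imread('pics/w1.png');g=cv2.cvtColor(im,cv2.COLOR_BGR2GRAY)
m=np.zeros_like(g);cv2.circle(m,(255,168),33,255,-1)
for th in(95,110,125):
    b=((g>th)&(m>0)).astype(np.uint8)
    cs=cv2.findContours(b,0,1)[0];c=max(cs,key=cv2.contourArea);h=cv2.convexHull(c);e=cv2.fitEllipse(h)
    print(th,e,plane('wrist',e[0],85,s))
# bore
b=((g<80)&(m>0)).astype(np.uint8);n,l,st,ce=cv2.connectedComponentsWithStats(b)
for i in range(1,n):
    if st[i][4]>30: print('dark',st[i],ce[i],plane('wrist',ce[i],83,s)[:2])
pt=plane('wrist',(141,109),106,s);print('post',pt, 'base',plane('wrist',(160,103),60,s))
K=cv2.resize(im[70:230,120:330],None,fx=3.5,fy=3.5,interpolation=cv2.INTER_CUBIC);cv2.imwrite('pics/w1c.png',K)
E
```

```text
95 ((256.1979064941406, 152.95651245117188), (19.315576553344727, 43.14078903198242), 95.678955078125) [543.91868667  72.8872029   85.        ]
110 ((256.3092041015625, 153.04458618164062), (19.06945037841797, 42.36343002319336), 96.92176818847656) [544.01185471  72.78259787  85.        ]
125 ((256.46630859375, 153.3194580078125), (18.605552673339844, 41.21803665161133), 95.7508544921875) [544.11873378  72.48663151  85.        ]
dark [ 222  135   67   66 1653] [255.18632789 166.15003025] [540.63374014  59.3482667 ]
post [452.46955585 132.17559312 106.        ] base [455.82437346 133.7321223   60.        ]
```

View pics/w1c.png

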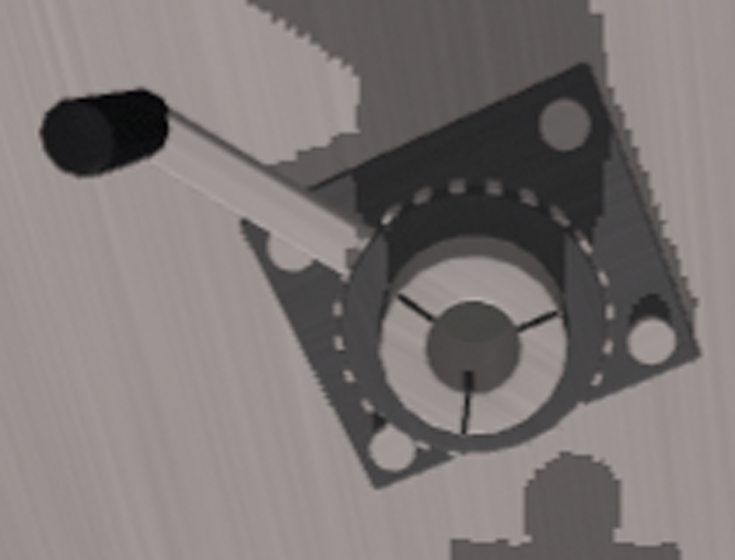

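Call:
play_rows --plan '[[[1,-37,2.7,1,0,0,0],[1,-37,2.7,1,0,0,0],[1,-37,2.7,1,0,0,0],[1,-37,2.7,1,0,0,0],[1,-37,2.7,1,0,0,0],[1,-37,2.7,1,0,0,0],[1,-37,2.7,1,0,0,0],[1,-37,2.7,1,0,0,0],[1,-37,2.7,1,0,0,0],[1,-37,2.7,1,0,0,0],[1,-37,2.7,1,0,0,0],[1,-37,2.7,1,0,0,0]]]'

```text
t: 2.78
tcp_pos: [509.0, -310.0, 239.4]
orientation: [-0.001, 0.761, 0.649, -0.0]
contact_force: [0.3, -0.3, -0.5]
width: 85.5
```

```bash
python3 - <<'E'
from h import *
import pickle
s=monitor.observe();im=vision.read_camera('wrist');pickle.dump(s,open('s2.pkl','wb'))
cv2.imwrite('pics/w2.png',im[:,:,::-1]);print(s['tcp_pos'],s['qd'].round(3))
E
```

```text
[ 508.99223965 -310.00562501  239.43394197] [-0.027 -0.006 -0.019  0.002 -0.     0.     0.005]
```

View pics/w2.png

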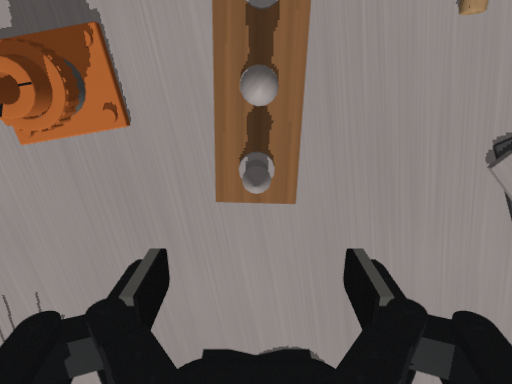

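The cone finial sits at the near end of the block, with its collar around (257,173) and its cone at about (257,175).

```bash
python3 - <<'E'
from h import *
import pickle
s=pickle.load(open('s1.pkl','rb'))
n=plane('wrist',(255.3,168.9),85,s);p=plane('wrist',(143.4,108.9),106,s)
d=p-n;print('nose',n,'post',p,np.hypot(*d[:2]),np.degrees(np.arctan2(d[1],d[0])))
print('left/right edges',plane('wrist',(120+380/3.5,168.9),85,s),plane('wrist',(120+567/3.5,168.9),85,s))
s=pickle.load(open('s2.pkl','rb'));im=cv2.imread('pics/w2.png');hsv=cv2.cvtColor(im,cv2.COLOR_BGR2HSV)
b=(hsv[:,:,1]<75).astype(np.uint8);b[:, :218]=0;b[:,296:]=0;b[:140]=0;b[200:]=0
k,l,st,ce=cv2.connectedComponentsWithStats(b)
for i in range(1,k):
    if st[i][4]>60: print(st[i],ce[i]); c=cv2.findContours((l==i).astype(np.uint8),0,1)[0][0];e=cv2.fitEllipse(cv2.convexHull(c));print(e,plane('wrist',e[0],56,s))
x,y,w,h=st[1:][st[1:,4].argmax()][:4]
print('ball',plane('wrist',(259,85),90,s))
q=plane('wrist',e[0],56,s);print(proj('wrist',[[q[0],q[1],56],[q[0],q[1],78],[q[0],q[1],112]],s))
cv2.imwrite('pics/w2c.png',cv2.resize(im[130:210,205:310],None,fx=6,fy=6,interpolation=cv2.INTER_CUBIC))
E
```

```text
nose [540.37642064  57.06515963  85.        ] post [454.54528682 131.92114102 106.        ] 113.88767046075861 138.90731263118525
left/right edges [514.07830009  61.43791243  85.        ] [566.63870303  52.69427769  85.        ]
[ 239  152   36   42 1170] [256.18290598 171.66239316]
((256.1144104003906, 171.66006469726562), (35.63144302368164, 42.33541488647461), 1.2535592317581177) [ 507.41657263 -316.09555241   56.        ]
ball [ 523.86888801 -230.056214     90.        ]
[[256.1144104  171.6600647 ]
 [256.05903369 177.73124498]
 [255.95691599 188.92663109]]
```

View pics/w2c.png

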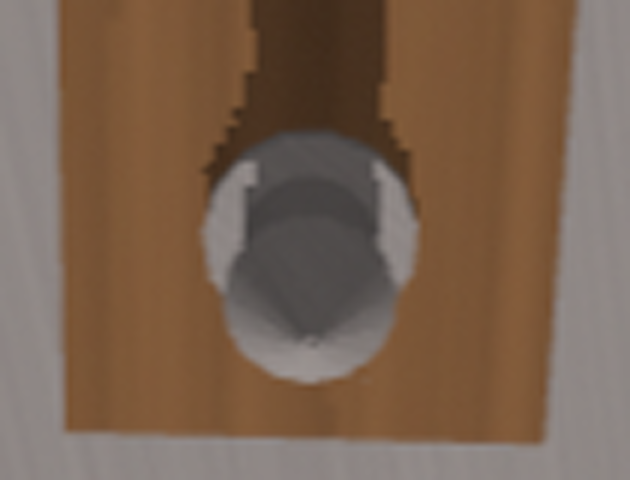

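```bash
python3 - <<'E'
from h import *
import pickle
s=pickle.load(open('s2.pkl','rb'))
a=plane('wrist',(256.7,169.2),56,s);b=plane('wrist',(256.7,187),112,s);print(a,b)
q=(a+b)/2;goal([q[0],q[1],120],-9.6);goal([q[0],q[1],71],-9.6)
E
```

```text
[ 508.45971567 -313.51946636   56.        ] [ 508.35709824 -314.40990796  112.        ]
goal [ 508.4 -314.   120. ] shift [-0.5   0.   11.95] turn [-0.003 -0.001  0.011]
goal [ 508.4 -314.    71. ] shift [-5.100e-01  1.000e-02  1.685e+01] turn [-0.003 -0.001  0.011]
```

Call:
play_rows --plan '[[[1,-0.5,0,4,0,0,0.01],[1,-0.5,0,8,0,0,0.01],[1,-0.5,0,12,0,0,0.01],[1,-0.5,0,14,0,0,0.01],[1,-0.5,0,15.5,0,0,0.01],[1,-0.5,0,16.5,0,0,0.01],[1,-0.5,0,16.8,0,0,0.01],[1,-0.5,0,16.8,0,0,0.01],[1,-0.5,0,16.8,0,0,0.01]]]'

```text
t: 3.58
tcp_pos: [509.7, -314.3, 73.0]
orientation: [-0.0, 0.763, 0.646, 0.0]
contact_force: [0.3, -0.9, 0.6]
width: 85.4
```

```bash
python3 - <<'E'
from h import *
goal([508.4,-314,71],-9.6);print(monitor.observe()['contact_force'])
E
```

```text
goal [ 508.4 -314.    71. ] shift [ 0.01 -0.13  0.2 ] turn [ 0.    -0.001  0.002]
[ 0.34891696 -0.87429433  0.61246115]
```

Close on the neck.

Call:
play_rows --plan '[[[0.5,0,-0.1,0.2,0,0,0],[0.3,0,-0.1,0.2,0,0,0],[0.1,0,-0.1,0.2,0,0,0],[0,0,-0.1,0.2,0,0,0],[0,0,-0.1,0.2,0,0,0],[0,0,-0.1,0.2,0,0,0],[0,0,-0.1,0.2,0,0,0],[0,0,-0.1,0.2,0,0,0],[0,0,-0.1,0.2,0,0,0],[0,0,-0.1,0.2,0,0,0]]]' --grip_force 70

```text
t: 4.42
tcp_pos: [508.4, -314.3, 71.5]
orientation: [-0.0, 0.763, 0.646, 0.0]
contact_force: [-1.9, 2.1, 5.9]
width: 22.9
```

```bash
python3 - <<'E'
from h import *
s=monitor.observe();print(s['tcp_pos'],s['width'],s['contact_force'],s['wrist_torque'])
E
```

```text
[ 508.36520382 -314.26527714   71.52956178] 22.929807174466504 [-1.9443787   2.08639593  5.90718541] [0.23178069 0.41180238 0.04947117]
```

Call:
play_rows --plan '[[[0,0,0,-1,0,0,0],[0,0,0,-3,0,0,0],[0,0,0,-6,0,0,0],[0,0,0,-9,0,0,0],[0,0,0,-12,0,0,0],[0,0.5,0,-14,0,0,0],[0,2,-0.2,-14.5,0,0,0],[0,5,-0.5,-14.5,0,0,0],[0,8,-0.7,-14.5,0,0,0],[0,11,-0.9,-14.5,0,0,0],[0,14,-1.2,-14.5,0,0,0],[0,17,-1.4,-14.5,0,0,0]]]'

```text
t: 5.42
tcp_pos: [521.9, -143.0, 216.3]
orientation: [-0.001, 0.764, 0.646, 0.0]
contact_force: [1.3, -0.0, -2.9]
width: 23.3
```

```bash
python3 - <<'E'
from h import *
goal([540,57,212],-9.6);s=monitor.observe();print(s['width'],s['contact_force'],s['wrist_torque'])
E
```

```text
goal [540  57 212] shift [20.02 -1.54  0.46] turn [-0.001 -0.001  0.001]
23.272813854763847 [ 1.3215043  -0.00483612 -2.94480663] [ 0.02935282 -0.05986682  0.03230108]
```

Call:
play_rows --plan '[[[0,3,-0.2,0,0,0,0],[0,6,-0.5,0,0,0,0],[0,9,-0.7,0,0,0,0],[0,12,-0.9,0,0,0,0],[0,15,-1.2,0.2,0,0,0],[0,17.5,-1.4,0.4,0,0,0],[0,19,-1.5,0.4,0,0,0],[0,20,-1.5,0.4,0,0,0],[0,20,-1.5,0.4,0,0,0],[0,20,-1.5,0.4,0,0,0]]]'

```text
t: 6.25
tcp_pos: [540.1, 56.1, 212.5]
orientation: [-0.001, 0.764, 0.646, -0.0]
contact_force: [0.5, -0.8, -2.5]
width: 23.2
```

```bash
python3 - <<'E'
from h import *
import pickle
s=monitor.observe();im=vision.read_camera('wrist');pickle.dump(s,open('s3.pkl','wb'));im=im[:,:,::-1]
sc=vision.read_camera('scene')[:,:,::-1]
print(s['tcp_pos'],s['width'],s['contact_force'])
a=cv2.resize(im[80:300,110:400],(527,400),interpolation=cv2.INTER_CUBIC);b=cv2.resize(sc[130:290,220:330],(275,400),interpolation=cv2.INTER_CUBIC)
cv2.imwrite('pics/w3.png',np.hstack([a,b]));cv2.imwrite('pics/w3raw.png',im);cv2.imwrite('pics/s3raw.png',sc)
print(proj('wrist',[[540,57,85],s['tcp_pos']+[0,0,6.5-68]],s))
E
```

```text
[540.14420729  56.13793352 212.49920188] 23.19662779863889 [ 0.5493547  -0.82793236 -2.50014622]
[[256.05752846 181.20461261]
 [256.38081851 211.88197591]]
```

View pics/w3.png

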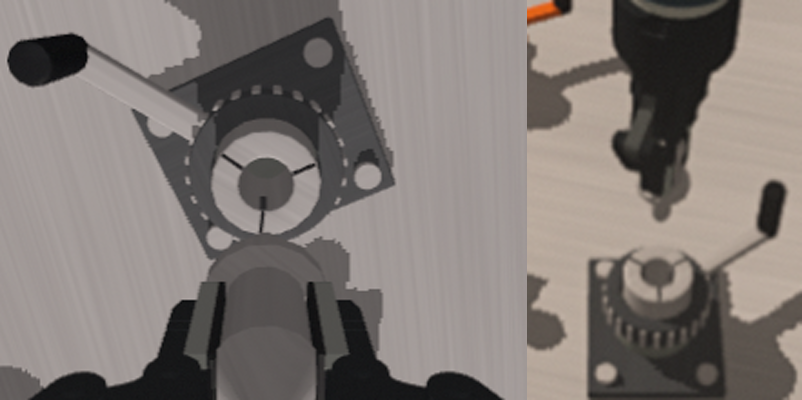

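```bash
python3 - <<'E'
from h import *
import pickle
s=pickle.load(open('s3.pkl','rb'))
M=Rq(s['orientation']);t=s['tcp_pos']
for z in(15.5,21.5): print('collar far edge',proj('wrist',t+M.apply([19,0,z]),s), 'L/R',proj('wrist',t+M.apply([[0,-19,z],[0,19,z]]),s))
print('scene tip',proj('scene',t+M.apply([0,0,61.5])),'obs 273.2,~214')
print('nose',plane('wrist',(256.7,180.7),85,s),'scene pred nose',proj('scene',[540.3,57.3,85]))
E
```

```text
collar far edge [[256.31486581 213.5611774 ]] L/R [[221.15270277 245.942337  ]
 [291.54727018 245.86319196]]
collar far edge [[256.30468743 209.05275685]] L/R [[222.30704345 240.51993642]
 [290.37083845 240.44295994]]
scene tip [[273.47849762 217.17729332]] obs 273.2,~214
nose [540.63757682  57.36659996  85.        ] scene pred nose [[272.38495886 238.1554557 ]]
```

Call:
play_rows --plan '[[[0,0.1,0,1.5,0,0,0],[0,0.1,0,3.5,0,0,0],[0,0.1,0,5,0,0,0],[0,0.1,0,6,0,0,0],[0,0.1,0,7,0,0,0],[0,0.1,0,8,0,0,0],[0,0.1,0,9,0,0,0],[0,0.1,0,9.6,0,0,0],[0,0.1,0,10,0,0,0],[0,0.1,0,10.1,0,0,0]]]'

```text
t: 7.18
tcp_pos: [540.0, 55.4, 111.0]
orientation: [-0.001, 0.765, 0.645, -0.001]
contact_force: [-1.1, -0.1, -2.7]
width: 23.2
```

```bash
python3 - <<'E'
from h import *
s=monitor.observe();print(s['tcp_pos'],s['width'],s['contact_force'],s['wrist_torque']);goal([540.5,57.3,106.5],-9.6)
E
```

```text
[539.95417264  55.35152581 110.96699594] 23.241566042038055 [-1.05095781 -0.07656376 -2.65084602] [-0.02254351  0.01257974 -0.00062766]
goal [540.5  57.3 106.5] shift [0.2  0.02 0.45] turn [-0.002  0.    -0.002]
```

Call:
play_rows --plan '[[[0,0.2,0,0.1,0,0,0],[0,0.2,0,0.2,0,0,0],[0,0.2,0,0.3,0,0,0],[0,0.2,0,0.4,0,0,0],[0,0.2,0,0.5,0,0,0],[0,0.2,0,0.5,0,0,0]]]'

```text
t: 7.68
tcp_pos: [540.6, 57.4, 106.6]
orientation: [-0.001, 0.765, 0.645, -0.0]
contact_force: [-0.7, -0.6, 1.4]
width: 23.1
```

```bash
python3 - <<'E'
from h import *
s=monitor.observe();print(s['tcp_pos'],s['width'],s['contact_force'],s['wrist_torque']);goal([540.5,57.3,106.5],-9.6)
E
```

```text
[540.62137281  57.44172111 106.58995184] 23.147319954865065 [-0.73881644 -0.5878619   1.42052231] [0.04486045 0.22565234 0.02455966]
goal [540.5  57.3 106.5] shift [-0.02 -0.01  0.01] turn [-0.001 -0.    -0.002]
```

Call:
play_rows --plan '[[[0,0,0,0.1,0,0,0],[0,0,0,0.1,0,0,0],[0.8,0,0,0.05,0,0,0],[0.8,0,0,0,0,0,0],[0.8,0,0,0,0,0,0],[0.8,0,0,0,0,0,0],[0.8,0,0,0,0,0,0],[0.8,0,0,-1,0,0,0],[0.8,0,0,-4,0,0,0],[0.8,0,0,-8,0,0,0],[0.8,0,0,-11,0,0,0],[0.8,0,0,-13,0,0,0]]]'

```text
t: 8.68
tcp_pos: [542.7, 57.0, 240.8]
orientation: [0.0, 0.765, 0.644, 0.002]
contact_force: [0.5, 0.2, 0.8]
width: 68.3
```

```bash
python3 - <<'E'
from h import *
import pickle
s=monitor.observe();im=vision.read_camera('wrist');pickle.dump(s,open('s4.pkl','wb'));im=im[:,:,::-1]
sc=vision.read_camera('scene')[:,:,::-1]
print(s['tcp_pos'],s['width'],s['contact_force'])
a=cv2.resize(im[60:280,110:400],(527,400),interpolation=cv2.INTER_CUBIC);b=cv2.resize(sc[130:290,220:330],(275,400),interpolation=cv2.INTER_CUBIC)
cv2.imwrite('pics/w4.png',np.hstack([a,b]));cv2.imwrite('pics/w4raw.png',im)
n=np.array([540.5,57.3,0]);print('home pred',proj('wrist',[n+[0,0,91],n+[0,0,147]],s),proj('scene',[n+[0,0,91],n+[0,0,147]]))
E
```

```text
[542.65415906  56.98706323 240.8295041 ] 68.25346682586476 [0.54238914 0.20012519 0.78394741]
home pred [[253.37817086 175.31423123]
 [253.04474635 195.70301052]] [[272.50722615 236.45742304]
 [273.93326183 218.81617955]]
```

View pics/w4.png

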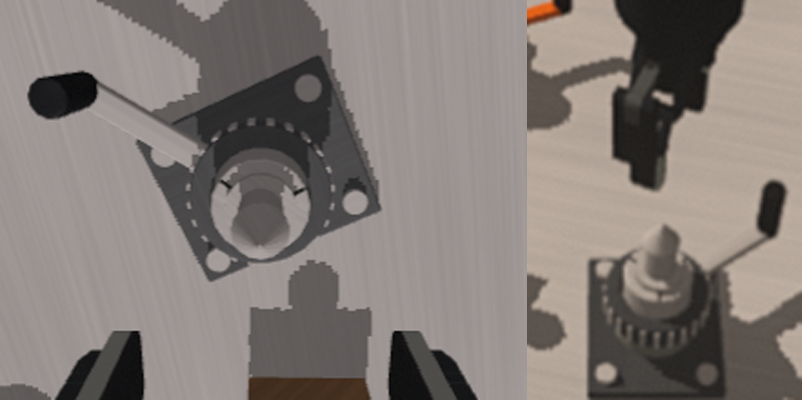

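The finial is seated upright on the face: its collar and cone tip are within about 2 px of the predicted home pose in both views. Next is the lever, whose post top is at about (136,114) in the raw wrist image.

```bash
python3 - <<'E'
from h import *
import pickle
s=pickle.load(open('s4.pkl','rb'))
p=plane('wrist',(110+47/1.817,60+98/1.817),106,s);C=np.array([540.5,57.3]);d=p[:2]-C;th=np.arctan2(d[1],d[0]);print(p,np.hypot(*d),np.degrees(th))
th=np.radians((np.degrees(th)+138.9)/2);q=C+114.5*np.array([np.cos(th),np.sin(th)]);yaw=np.degrees(th)-90;print(q,yaw)
goal([*q,170],yaw);goal([*q,80],yaw)
E
```

```text
[453.17406006 131.7945155  106.        ] 114.78350328332773 139.53373712900654
[453.80204296 132.09113748] 49.21686856450327
goal [453.8 132.1 170. ] shift [  5.79 -10.23   7.15] turn [ 9.00e-03 -1.00e-03 -1.03e+00]
goal [453.8 132.1  80. ] shift [  5.74 -10.3   16.15] turn [ 9.00e-03 -1.00e-03 -1.03e+00]
```

Call:
play_rows --plan '[[[0.8,2,-3.5,1,0,0,-0.12],[0.8,4,-7,2,0,0,-0.24],[0.8,5.8,-10.2,3,0,0,-0.36],[0.8,5.8,-10.2,4,0,0,-0.48],[0.8,5.8,-10.2,5,0,0,-0.6],[0.8,5.8,-10.2,5.5,0,0,-0.72],[0.8,5.8,-10.2,6,0,0,-0.84],[0.8,5.8,-10.2,6,0,0,-0.96],[0.8,5.8,-10.2,6,0,0,-1.03],[0.8,5.8,-10.2,6,0,0,-1.03],[0.8,5.8,-10.2,6,0,0,-1.03]]]'

```text
t: 9.7
tcp_pos: [453.6, 131.8, 181.0]
orientation: [0.003, 0.349, 0.937, 0.003]
contact_force: [0.4, -0.5, -0.1]
width: 68.2
```

```bash
python3 - <<'E'
from h import *
goal([453.8,132.1,80],49.2)
E
```

```text
goal [453.8 132.1  80. ] shift [ 0.04 -0.04 10.1 ] turn [ 0.007  0.003 -0.002]
```

Call:
play_rows --plan '[[[0.8,0,0,3,0.007,0,0],[0.8,0,0,6,0.007,0,0],[0.8,0,0,8.5,0.007,0,0],[0.8,0,0,10.1,0.007,0,0],[0.8,0,0,10.1,0.007,0,0],[0.4,0,0,10.1,0.007,0,0],[0.2,0,0,10.1,0.007,0,0],[0.1,0,0,10.1,0.007,0,0],[0.1,0,0,10.1,0.007,0,0],[0.1,0,0,10.1,0.007,0,0],[0.1,0,0,10.1,0.007,0,0]]]' --grip_force 30

```text
t: 10.62
tcp_pos: [455.2, 132.3, 81.4]
orientation: [0.002, 0.349, 0.937, 0.0]
contact_force: [-1.3, -1.2, 6.7]
width: 19.5
```

```bash
python3 - <<'E'
from h import *
s=monitor.observe();print(s['tcp_pos'],s['width'],s['contact_force'],s['wrist_torque'],s['qpos'].round(2));goal([453.8,132.1,80],49.2)
E
```

```text
[455.1831909  132.27592912  81.43383014] 19.466837929620866 [-1.28910064 -1.20922975  6.70269243] [-0.29312238  0.39088963  0.01538175] [-0.82  0.3   0.51  2.16 -0.22  0.72  0.68]
goal [453.8 132.1  80. ] shift [ 0.09 -0.1   0.14] turn [ 0.002  0.003 -0.002]
```

The post is pinched (19.5 mm), so I'll swing the first 40°.

Call:
play_rows --plan '[[[0.1,-0.04,1.0,0,0,0,0.087],[0.1,-0.17,2.0,0,0,0,0.175],[0.1,-0.39,2.98,0,0,0,0.262],[0.1,-0.69,3.93,0,0,0,0.349],[0.1,-1.08,4.86,0,0,0,0.436],[0.1,-1.54,5.75,0,0,0,0.524],[0.1,-2.08,6.6,0,0,0,0.611],[0.1,-2.69,7.39,0,0,0,0.698],[0.1,-2.69,7.39,0,0,0,0.698]]]'

```text
t: 11.37
tcp_pos: [525.1, 169.4, 81.6]
orientation: [0.003, 0.65, 0.76, 0.001]
contact_force: [0.9, -1.4, -0.1]
width: 19.3
```

```bash
cat >> h.py <<'E'
def lev():
    s=monitor.observe();d=s['tcp_pos'][:2]-[540.5,57.3];M=Rq(s['orientation']).as_matrix()
    print(s['t'],s['tcp_pos'].round(1),s['width'].round(1),'F',s['contact_force'].round(1),'Ftool',(M.T@s['contact_force']).round(1),'r,ang',np.hypot(*d).round(1),np.degrees(np.arctan2(d[1],d[0])).round(1),'yaw',np.degrees(np.arctan2(M[1,1],M[0,1])).round(1))
E
python3 -c "
from h import *
lev()"
```

```text
Traceback (most recent call last):
  File "h.py", line 32, in lev
    print(s['t'],s['tcp_pos'].round(1),s['width'].round(1),'F',s['contact_force'].round(1),'Ftool',(M.T@s['contact_force']).round(1),'r,ang',np.hypot(*d).round(1),np.degrees(np.arctan2(d[1],d[0])).round(1),'yaw',np.degrees(np.arctan2(M[1,1],M[0,1])).round(1))
                                       ^^^^^^^^^^^^^^^^
AttributeError: 'float' object has no attribute 'round'
```

Call:
play_rows --plan '[[[0.1,-0.04,1.0,0,0,0,0.087],[0.1,-0.17,2.0,0,0,0,0.175],[0.1,-0.39,2.98,0,0,0,0.262],[0.1,-0.69,3.93,0,0,0,0.349],[0.1,-0.69,3.93,0,0,0,0.349]]]'

```text
t: 11.78
tcp_pos: [565.1, 167.6, 81.6]
orientation: [0.003, 0.773, 0.635, 0.001]
contact_force: [0.4, -2.1, -0.7]
width: 19.5
```

```bash
sed -i "s/s\['width'\].round(1)/round(s['width'],1)/" h.py; python3 -c "
from h import *
lev()"
```

```text
11.7833 [565.1 167.6  81.6] 19.5 F [ 0.4 -2.1 -0.7] Ftool [-1.9  0.7  0.7] r,ang 113.0 77.4 yaw -11.2
```

Call:
play_rows --plan '[[[0.1,-0.02,0.6,0,0,0,0.052],[0.1,-0.06,1.2,0,0,0,0.105],[0.1,-0.06,1.2,0,0,0,0.105]]]'

```text
t: 12.03
tcp_pos: [575.7, 164.7, 81.6]
orientation: [0.002, 0.804, 0.594, -0.0]
contact_force: [-2.4, -1.3, 1.7]
width: 18.9
```

```bash
python3 -c "
from h import *
lev()"
```

```text
12.0333 [575.7 164.7  81.6] 18.9 F [-2.4 -1.3  1.7] Ftool [-1.9 -2.  -1.7] r,ang 113.0 71.9 yaw -17.1
```

Call:
play_rows --plan '[[[0.1,-0.01,0.3,0,0,0,0.026],[0.1,-0.02,0.6,0,0,0,0.052],[0.1,-0.02,0.6,0,0,0,0.052]]]'

```text
t: 12.28
tcp_pos: [580.5, 163.0, 81.6]
orientation: [0.001, 0.819, 0.573, -0.001]
contact_force: [-4.6, -0.9, 4.9]
width: 18.8
```

```bash
python3 -c "
from h import *
lev()"
```

```text
12.2833 [580.5 163.   81.6] 18.8 F [-4.6 -0.9  4.9] Ftool [-2.4 -4.  -4.9] r,ang 113.0 69.3 yaw -20.0
```

Call:
play_rows --plan '[[[0.1,-0.01,0.3,0,0,0,0.026],[0.1,-0.02,0.6,0,0,0,0.052],[0.1,-0.02,0.6,0,0,0,0.052]]]'

```text
t: 12.53
tcp_pos: [584.8, 161.2, 81.5]
orientation: [0.0, 0.834, 0.552, -0.002]
contact_force: [-6.2, -1.2, 5.0]
width: 19.1
```

```bash
python3 -c "
from h import *
lev()"
```

```text
12.5333 [584.8 161.2  81.5] 19.1 F [-6.2 -1.2  5. ] Ftool [-3.5 -5.2 -5. ] r,ang 113.0 66.9 yaw -22.9
```

Call:
play_rows --plan '[[[0.1,0,0.3,0,0,0,0.026],[0.1,-0.02,0.7,0,0,0,0.052],[0.1,-0.02,0.7,0,0,0,0.052],[0.1,-0.02,0.7,0,0,0,0.052]]]'

```text
t: 12.87
tcp_pos: [584.6, 160.8, 81.3]
orientation: [-0.005, 0.846, 0.532, -0.007]
contact_force: [-18.3, 1.3, 15.5]
width: 19.2
```

```bash
python3 -c "
from h import *
lev()"
```

```text
12.8667 [584.6 160.8  81.3] 19.2 F [-18.3   1.3  15.5] Ftool [ -6.8 -17.3 -15.2] r,ang 112.5 66.9 yaw -25.7
```

The lever has reached a hard stop: 17 N and no further motion. Now I'll relax, open and lift straight up.

Call:
play_rows --plan '[[[0.1,0,0,0,0,0,0],[0.6,0,0,0,0,0,0],[0.6,0,0,0,0,0,0],[0.6,0,0,0,0,0,0],[0.6,0,0,0,0,0,0],[0.6,0,0,-2,0,0,0],[0.6,0,0,-5,0,0,0],[0.6,0,0,-9,0,0,0],[0.6,0,0,-13,0,0,0],[0.6,0,0,-16,0,0,0],[0.6,0,0,-16,0,0,0],[0.6,0,0,-16,0,0,0]]]'

```text
t: 13.87
tcp_pos: [589.8, 160.8, 244.0]
orientation: [-0.005, 0.847, 0.532, -0.004]
contact_force: [-0.5, 0.3, -1.0]
width: 50.9
```

```bash
python3 - <<'E'
from h import *
s=monitor.observe();im=vision.read_camera('wrist')[:,:,::-1];sc=vision.read_camera('scene')[:,:,::-1];tp=vision.read_camera('top')[:,:,::-1]
print(s['tcp_pos'],s['width'],s['contact_force'])
a=cv2.resize(im,(500,375));b=cv2.resize(sc[150:290,230:340],(295,375),interpolation=cv2.INTER_CUBIC)
cv2.imwrite('pics/w5.png',np.hstack([a,b]))
E=np.array([584.8,161]);C=np.array([540.5,57.3]);print('post pred',proj('wrist',[[*E,106],[540.5,57.3,147]],s),proj('scene',[[*E,106],[540.5,57.3,147]]))
E
```

```text
[589.83710686 160.76917167 244.02726227] 50.92549795448884 [-0.49264855  0.27751035 -1.01577599]
post pred [[253.09750603 180.24887445]
 [258.18527292 311.93396676]] [[323.8111116  263.03493225]
 [273.93326183 218.81617955]]
```

View pics/w5.png

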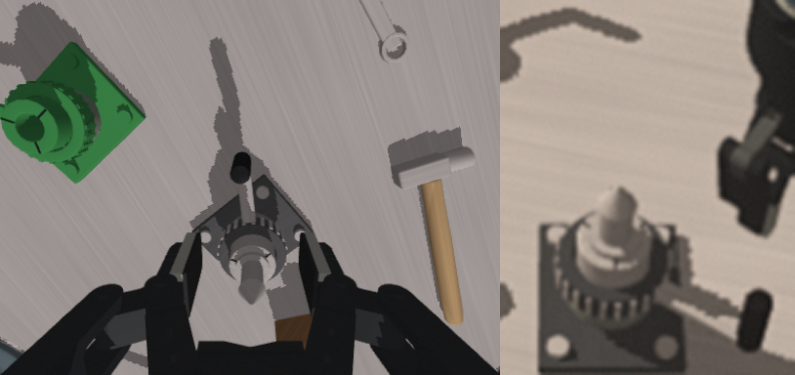

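The finial stands upright and home, and the lever has swung to the stop side. The post is a few pixels off my prediction, so I'll measure its angle.

```bash
python3 - <<'E'
from h import *
s=monitor.observe();im=vision.read_camera('wrist');sc=vision.read_camera('scene')
cv2.imwrite('pics/w6.png',im[:,:,::-1]);print(s['tcp_pos'],s['qd'].round(3))
C=np.array([540.5,57.3])
for n,I,(u,v),r in(('wrist',im,(246,172),26),('scene',sc,(326,268),22)):
    g=I.max(2);m=np.zeros_like(g);cv2.circle(m,(u,v),r,255,-1)
    b=((g<50)&(m>0)).astype(np.uint8);k,l,st,ce=cv2.connectedComponentsWithStats(b);i=1+st[1:,4].argmax()
    print(n,st[i],ce[i])
    for z in(82,): 
        p=plane(n,ce[i],z,s);d=p[:2]-C;print(p,np.hypot(*d),np.degrees(np.arctan2(d[1],d[0])))
E
```

```text
[586.46621582 160.69430823 239.51718026] [ 0.002  0.01  -0.004  0.012  0.003  0.003 -0.001]
wrist [239 154  22  33 564] [250.42198582 170.44148936]
[578.9803     165.12440838  82.        ] 114.48509304873265 70.35956925405456
scene [319 259  12  22 182] [324.31868132 269.40659341]
[582.8612703  165.04498653  82.        ] 115.77331015675234 68.53711704909442
```

Vision puts the lever at about 69–70°, roughly 1.22–1.25 rad past the start. That is close to the grip threshold, so I'll re-pinch and push harder to confirm the stop.

```bash
python3 -c "
from h import *
goal([581.2,164.3,80],-20.5)"
```

```text
goal [581.2 164.3  80. ] shift [ 0.27 -0.32 15.93] turn [-0.02   0.009 -0.09 ]
```

Call:
play_rows --plan '[[[0.6,0.3,-0.3,3,-0.02,0.01,-0.09],[0.6,0.3,-0.3,7,-0.02,0.01,-0.09],[0.6,0.3,-0.3,11,-0.02,0.01,-0.09],[0.6,0.3,-0.3,14,-0.02,0.01,-0.09],[0.6,0.3,-0.3,15.8,-0.02,0.01,-0.09],[0.6,0.3,-0.3,15.8,-0.02,0.01,-0.09],[0.3,0.3,-0.3,15.8,-0.02,0.01,-0.09],[0.1,0.3,-0.3,15.8,-0.02,0.01,-0.09],[0.1,0.3,-0.3,15.8,-0.02,0.01,-0.09],[0.1,0.3,-0.3,15.8,-0.02,0.01,-0.09],[0.1,0.3,-0.3,15.8,-0.02,0.01,-0.09]]]' --grip_force 50

```text
t: 15.03
tcp_pos: [581.5, 165.0, 82.6]
orientation: [-0.001, 0.822, 0.57, 0.001]
contact_force: [-3.6, 0.3, 4.6]
width: 19.2
```

```bash
python3 -c "
from h import *
lev()"
```

```text
15.0333 [581.5 165.   82.6] 19.2 F [-3.6  0.3  4.6] Ftool [-1.  -3.5 -4.6] r,ang 115.2 69.2 yaw -20.5
```

Call:
play_rows --plan '[[[0.1,0,0.3,0,0,0,0.026],[0.1,-0.02,0.7,0,0,0,0.06],[0.1,-0.02,0.9,0,0,0,0.06],[0.1,-0.02,0.9,0,0,0,0.06]]]'

```text
t: 15.37
tcp_pos: [585.8, 163.2, 82.6]
orientation: [-0.005, 0.838, 0.546, -0.003]
contact_force: [-13.5, 2.3, 10.2]
width: 18.6
```

```bash
python3 -c "
from h import *
lev()"
```

```text
15.3667 [585.8 163.2  82.6] 18.6 F [-13.5   2.3  10.2] Ftool [ -3.4 -13.4 -10. ] r,ang 115.2 66.9 yaw -23.8
```

Call:
play_rows --plan '[[[0.1,0,1.1,0,0,0,0],[0.1,0,1.4,0,0,0,0],[0.1,0,1.4,0,0,0,0],[0.1,0,1.4,0,0,0,0]]]'

```text
t: 15.7
tcp_pos: [585.7, 163.1, 82.2]
orientation: [-0.017, 0.837, 0.547, -0.014]
contact_force: [-33.7, 5.5, 27.7]
width: 18.9
```

```bash
python3 -c "
from h import *
lev()"
```

```text
15.7 [585.7 163.1  82.2] 18.9 F [-33.7   5.5  27.7] Ftool [ -8.6 -34.2 -26.2] r,ang 115.0 66.9 yaw -23.6
```

34 N along the tangent gives no movement, so this is the end stop. Release and lift.

Call:
play_rows --plan '[[[0.1,0,0,0,0,0,0],[0.1,0,0,0,0,0,0],[0.6,0,0,0,0,0,0],[0.6,0,0,0,0,0,0],[0.6,0,0,0,0,0,0],[0.6,0,0,0,0,0,0],[0.6,0,0,-2,0,0,0],[0.6,0,0,-5,0,0,0],[0.6,0,0,-9,0,0,0],[0.6,0,0,-13,0,0,0],[0.6,0,0,-16,0,0,0],[0.6,0,0,-16,0,0,0]]]'

```text
t: 16.7
tcp_pos: [598.3, 160.7, 250.5]
orientation: [-0.014, 0.837, 0.546, -0.006]
contact_force: [1.2, -0.7, -0.2]
width: 51.2
```

Call:
play_rows --plan '[[[0.6,0,0,0,0,0,0],[0.6,0,0,0,0,0,0],[0.6,0,0,0,0,0,0],[0.6,0,0,0,0,0,0]]]'

```text
t: 17.03
tcp_pos: [597.3, 160.5, 248.8]
orientation: [-0.015, 0.837, 0.546, -0.008]
contact_force: [-0.2, -0.5, 0.1]
width: 51.1
```

```bash
python3 - <<'E'
from h import *
s=monitor.observe();im=vision.read_camera('wrist');sc=vision.read_camera('scene')
print(s['tcp_pos'],s['contact_force'])
C=np.array([540.5,57.3])
for n,I,(u,v),r in(('wrist',im,(250,172),30),('scene',sc,(326,268),22)):
    g=I.max(2);m=np.zeros_like(g);cv2.circle(m,(u,v),r,255,-1)
    b=((g<50)&(m>0)).astype(np.uint8);k,l,st,ce=cv2.connectedComponentsWithStats(b);i=1+st[1:,4].argmax()
    p=plane(n,ce[i],82,s);d=p[:2]-C;print(n,st[i],p,np.hypot(*d),np.degrees(np.arctan2(d[1],d[0])))
cv2.imwrite('pics/f.png',np.hstack([cv2.resize(im[:,:,::-1],(500,375)),cv2.resize(sc[150:290,230:340,::-1],(295,375))]))
E
```

```text
[597.33187195 160.51996852 248.7858506 ] [-0.23277282 -0.51802976  0.12789849]
wrist [232 158  22  32 525] [578.89934726 165.26472979  82.        ] 114.59010755116687 70.4212736791251
scene [319 259  12  22 181] [582.73918144 165.01980564  82.        ] 115.70525043063792 68.58881904161265
```

View pics/f.png

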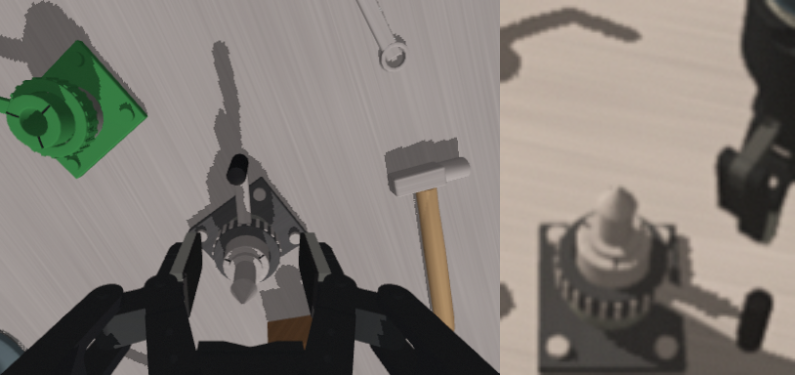

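The post is in the same place after both pushes (70.4° from the wrist camera, 68.6° from the scene camera). The finial is upright with its collar on the face, and the gripper is clear.

```bash
python3 -c "
from bench import workorder
print(workorder.close_job())"
```

```text
the job is handed in; nothing more can be done
None
```

The cone-top finial is in the collet of the black and steel fixture, upright with its collar on the face. The lever is swung clockwise to its end stop, and the gripper is open and clear. I handed the job in at about 17 s of the 54 s allowed.

- **Seating:** after release, the collar and cone tip were within about 2 px of the expected home position in both the wrist and scene views.
- **Lever:** the first push stopped at about 17 N. The cameras then put the turn at only about 1.2 rad, close to the point where the jaws start to grip, so I pinched the post again. At 34 N it did not move, and afterwards the post was within 0.1° of where the first push had left it.
- **Disagreement:** the wrist camera put the post at 70.4° and the scene camera at 68.6°. While loaded, the arm's own reading was 66.9°. I put this down to calibration error and the gripper flexing.
- **Not checked:** I did not pull on the finial to test the grip. That the jaws hold it is inferred from the lever being hard against its stop.

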